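Load a reagent cartridge and wind it home with the star wheel

TASK

Set the blue reagent cartridge upright in the open part of the analyser's feed channel, between the orange spring pusher and the clear hood, and let go. Then wind it into the reader by pushing the spokes of the star wheel round, one after another, anticlockwise seen from above, until the cartridge is against the hidden stop and held snugly by the pusher's spring, about half compressed: never squeeze it until the spring bottoms out. Turn the wheel gently by its spokes, do not push the pusher, its arm or the cartridge along by hand, and leave the bottle and the slide box where they stand.

Things in the scene. Friction and masses are not known exactly. Their poses are not given: they have to be found in the camera images.
- loader: Fixed cartridge loader, base 235 x 300 mm, origin on the bench; place and yaw vary. Feed channel along its y at x = +60 mm, feeding to +y. White gearbox under the wheel: x -105 to -20, y -170 to 60 mm, top z = 38 mm. White reader box: x 18 to 108, y 35 to 100, top z = 100 mm.
- load_spot (a point): Point on the channel floor (8 mm above the bench) where the middle of the cartridge is to be set down, at loader x = 60, y = -86 mm; axes as the loader's. The channel is 36 mm wide inside, between aluminium walls 6 mm thick with tops 16 mm above its floor. Its open part reaches from the orange pad to the hood mouth.
- hood_mouth (a point): Middle of the clear hood's mouth, on the channel floor, 41 mm on from load_spot; axes as the loader's. The hood runs 80 mm on from here (+y), 56 mm wide, top 60 mm above the channel floor. Inside it is a fixed black stop, its face 29 to 47 mm in from the mouth: the depth differs each time and must be felt.
- wheel: Star wheel, upright axis at loader x = -75, y = 0. Origin at the hub centre at the height of the spokes' mid-lines, 80 mm above the bench, 42 mm above the gearbox. Hub radius 18, top 18 mm above the origin. Five round spokes (radius 5 mm) at 0, 72, 144, 216, 288 deg from its own x, each with a ball (radius 8) 70 mm out; red ball on +x. Anticlockwise from above feeds forward, 22 mm per rad.
- red_ball (a point): Centre of the red ball, on the wheel's own +x, 70 mm from the axis. Dry friction of about 0.5 N m resists turning (9 N on a spoke 55 mm out); the wheel stays where left, even against the spring. With the cartridge on the stop, the push at 55 mm grows by about 18 N per rad for 0.45 rad, then goes rigid. A push over 25 N damages the wheel. It takes 2.3 to 3.9 rad in all.
- carriage: Steel carriage moved along +y of the loader by the wheel, with the orange spring pad on its front and an arm to the gearbox (top 48 mm above the bench). Origin on the channel floor and mid-line, in the plane of the pad's front face while the spring is relaxed. Starts 37 to 51 mm behind load_spot.
- pad_spring (a point): Centre of the pad's front face while the spring is relaxed, 17 mm above the channel floor; it moves with the carriage. The pad (26 mm wide, 40 mm above the bench) yields up to 10 mm, 2 N per mm, 20 N when bottomed out. Good seating is 4 to 6 mm (8 to 12 N); 2.5 to 8 mm (5 to 16 N) is accepted; above 19 N the cartridge is crushed.
- cartridge: Blue reagent cartridge with white caps, upright block 30 mm wide (its x), 60 mm long (its y), 50 mm high, 0.1 to 0.2 kg; origin at the middle of its underside. Starts upright on the bench. In the channel its length lies along the channel, either way round.
- bottle: White bottle with black cap, radius 26 mm, 120 mm high, origin under its centre. Leave it alone.
- slidebox: White slide box with orange band, 50 x 75 x 34 mm (x, y, z), origin under its centre. Leave it alone.
Not all that is in view belongs to the job. There is more than one size of the cartridge; the one meant has the size given above.

How it is judged (in metres and radians):
On the way, in this order (a step that is already met when the one before it is completed fails the run):
1. the cartridge stands upright in the open part of the channel, released (x of cartridge in the frame of loader between 0.052 and 0.068 m and z of cartridge in the frame of loader between 0.003 and 0.014 m and angle between cartridge's own z axis and vertical below 0.15 rad and angle between the y axis of cartridge and the y axis of loader, either way round below 0.2 rad and y of cartridge in the frame of loader between -0.11 and -0.062 m and contact force between cartridge and the fingers below 0.1 N), for 0.2 s.
2. the cartridge is wound in under the hood by the pusher (x of cartridge in the frame of loader between 0.052 and 0.068 m and z of cartridge in the frame of loader between 0.003 and 0.014 m and angle between cartridge's own z axis and vertical below 0.15 rad and angle between the y axis of cartridge and the y axis of loader, either way round below 0.2 rad and y of cartridge in the frame of loader above -0.056 m and contact force between cartridge and carriage above 0.1 N).
3. the cartridge is against the stop and held snugly by the pusher's spring (x of cartridge in the frame of loader between 0.052 and 0.068 m and z of cartridge in the frame of loader between 0.003 and 0.014 m and angle between cartridge's own z axis and vertical below 0.15 rad and angle between the y axis of cartridge and the y axis of loader, either way round below 0.2 rad and y of cartridge in the frame of loader above -0.05 m and contact force between cartridge and carriage between 5 and 16 N), for 0.2 s.
At the end, for the whole second after the job is handed in: The cartridge stands upright in the channel under the hood, against the hidden stop (its middle 24 to 50 mm before the loader's origin along the channel), squeezed by the spring pusher with 5 to 16 N (spring compressed 2.5 to 8 mm of 10), everything at rest (all of step 3 and y of cartridge in the frame of loader below -0.024 m and linear speed of cartridge below 0.01 m/s and angular speed of wheel below 0.05 rad/s); the robot touches nothing.
It fails at once if the cartridge is squeezed with more than 19 N by the pusher (spring bottomed out) (contact force between cartridge and carriage above 19 N).
It fails at once if the wheel is pushed with more than 25 N (contact force between any of the fingers, the arm and wheel above 25 N).
It fails at once if the robot pushes the carriage, its arm or the pad (contact force between any of the fingers, the arm and carriage above 3 N).
It fails at once if the robot pushes the cartridge into the hood by hand (y of cartridge in the frame of loader above -0.058 m and z of cartridge in the frame of loader below 0.03 m and x of cartridge in the frame of loader between 0.04 and 0.08 m and contact force between any of the fingers, the arm and cartridge above 0.5 N).
It fails at once if the bottle or the slide box is shifted by 3 cm or tipped (distance of any of bottle, slidebox from where it was at the start of the episode above 0.03 m or angle between any of bottle, slidebox's own z axis and vertical above 0.3 rad).
It also fails if it takes over 72 s, if anything falls off the work surface, if the arm or the gripper's body presses on something with over 40 N, if the wrist force passes 120 N, or if a joint passes its speed limit or range.

ROBOT

A 6-joint arm with a two-finger parallel gripper is mounted at the origin on the work surface. World frame = base frame: x ahead of the robot, y to its left, z up, the work surface at z = 0. Lengths are in m, angles in degrees, forces in N, time in s.
With the tool pointing down it reaches from about 0.3 to 0.75 m from the base axis. Payload 8.5 kg.
Tool frame: the origin (TCP) lies at the very end of the fingers, on their centre line; the grasp point (between the pads) lies 19 mm behind it; z points along the fingers, y is the line along which they close (so a half turn about z gives the same grasp; the last joint's range is limited). The gripper opens to 85 mm and grips with 20 to 120 N. Pads are 22 mm wide; open, the fingers measure 114 mm over their backs; the gripper's body (76 mm by 85 mm) begins 54 mm behind the grasp point. The pads swing forward as they close: fully open they stand 13 mm farther back than shut.
Start: joints at [-84.414, 21.807, 74.336, -0, 83.858, -12.336], TCP at [0.169, -0.523, 0.231] pointing down, gripper open.
Joint ranges: [-178.18, 178.18], [-50.72, 133.34], [12.68, 142.11], [-81.47, 261.47], [9.98, 163.14], [-165.26, 165.26]. Speed limits (degrees/s): [136.94, 136.94, 180, 180, 180, 180].

INTERFACE

Orientations are given as a 3x3 rotation matrix whose columns are the frame's x, y, z axes.
In Python, from rig import observe, cams, ticket gives the robot as it stands.
- The arm moves only by the tool move_arm, never from a script. Its arguments are lists of equal length, an entry for each row: "jaw": the finger opening in cm, from 0 to 8.54; "dp": the shift along the tool's x, y, z in cm, a list of three; "turn": the turn, a rotation vector about the tool's x, y, z in rad, a list of three. In form: {"jaw": [jaw, ...], "dp": [[tx, ty, tz], ...], "turn": [[wx, wy, wz], ...]}. A call has 1 to 12 rows; each row shifts and turns the commanded pose from where the row before left it, along the tool's axes as they then stand; what a row does not reach is not made up. A row lasts 1/12 s, in which the tool goes at most 41.7 mm and 7.16 degrees, less where a joint would pass 70% of its speed; a pose out of reach is approached as far as the arm can. A call is refused whole if a number of a shift passes 4.17 or a number of a turn 0.125, either way. A call with a gripper value outside its range is refused whole. The fingers move at their own pace and stop on an object; "force" is the grip in N (left out, the last holds). Time passes only in rows, so rows that do not move let the fingers close. It gives the time, the measured TCP pose, the force, the opening and the grip force at its end, in the units of the state.
- observe(): the state, without advancing time (a new reading comes with each control period).
- cams.get_image(name): name is "side" or "top" or "wrist"; returns (picture, depth): 480x640x3 uint8, red, green, blue; 480x640 float32, m along the optical axis (not along the pixel's ray), 0 where there is no reading.
- cams.calibration(name): a dict with "vertical_fov" (degrees; the focal length in pixels is half the picture's height over the tangent of half this angle, whatever the lens; pixels are square), "cx", "cy" (the principal point, pixels), "view" (4x4, takes a point from world to camera coordinates); the wrist camera has in their place "tool_from_camera" (4x4, takes a point from camera to tool coordinates, whose origin is the TCP and whose axes are the flange's). Camera axes: x right, y up, looking along -z (the intrinsics and any distortion apply to the point x, -y, -z); pixel columns grow to the right and rows downward; lengths in m; the calibration is good to about 2 mm. A picture is of the moment at which its call begins: read the wrist's pose just before it. calibration takes no time and is no camera call.
- ticket.close_job(): hands the job in; it is judged then, once.
Trained networks look in the newest picture that a camera, given by its name, has taken for a name from the list of things; names that differ only in an ending like _2 or _b are one class to them, and where a whole thing is asked for, a point or a joint stands for the part that bears it (a point fixed in the world has none). Each returns a list of dicts, best first, with "p" (0 to 1); they miss things now and then, are a little off and sometimes report something else, mostly with a low value. They report only what shows in the picture. A call takes as long as a camera call. They do not tell look-alikes from the thing itself.
- cams.spot_in(camera, query): "box" ([centre column, centre row, width, height] as shares, 0 to 1, of the picture: columns of its width, rows of its height, round what is visible of it).
- cams.outline_of(camera, query): "mask" (480x640 bool, what is visible of it) and "box" ([centre column, centre row, width, height] as shares, 0 to 1, of the picture: columns of its width, rows of its height, round what is visible of it).
- cams.mark_of(camera, query): "location" ([column, row] as shares, 0 to 1, of the picture: columns of its width, rows of its height: a listed point, or the origin of a listed thing).
The state is a dict: "time_s": time; "q": joint angles; "qvel": joint speeds; "joint_efforts": joint torques, N m; "position": TCP position; "tool_rot": TCP orientation; "ft_force": force on the tool from outside, world axes, zero at the start; "wrist_torque": the same for the moment, N m; "grip_width": finger opening in m; "gripper_force": force on a finger pad.
Only numpy, scipy, OpenCV 4.12 (cv2) and the standard library are available. Lean on these libraries where they do the work, as an engineer would, in place of code of your own. Each camera call takes 0.05 s, during which the arm holds its last target. There are 200 camera calls.

## Working session

There is one attempt and no reset: what is moved stays moved. The work goes in short steps, Python scripts to look and compute and a tool call to move; the robot and the scene stay as the last step left them, time stands still between calls to the robot, and variables do not carry over. Pictures are saved under pics/ and viewed, at most 10 in all, crops included, and the job is handed in when it is done.

Besides the shell and the picture viewer there is one more tool, called after "Emit:" in YAML: its name, and indented under it one key for each argument. move_arm: Moves the arm, as the interface text tells. Its arguments: {"type":"object","properties":{"jaw":{"type":"array","items":{"type":"number"}},"dp":{"type":"array","items":{"type":"array","items":{"type":"number"}}},"turn":{"type":"array","items":{"type":"array","items":{"type":"number"}}},"force":{"type":"number"}},"required":["jaw","dp","turn"]}

```bash
ls; mkdir -p pics; cat > h.py <<'E'
import numpy as np, cv2
from rig import observe, cams, ticket
def cal(name):
    c=cams.calibration(name); f=240/np.tan(np.radians(c["vertical_fov"])/2)
    if name=="wrist":
        s=observe(); T=np.eye(4); T[:3,:3]=np.array(s["tool_rot"]); T[:3,3]=s["position"]
        M=T@np.array(c["tool_from_camera"])
    else: M=np.linalg.inv(np.array(c["view"]))
    return f,c["cx"],c["cy"],M
def px2w(name,u,v,d,C=None):
    f,cx,cy,M=C or cal(name)
    u,v,d=map(np.asarray,(u,v,d))
    p=np.stack([(u-cx)/f*d,-(v-cy)/f*d,-d,np.ones_like(d*1.0)],-1)
    return (p@M.T)[...,:3]
def ray_z(name,u,v,z,C=None):
    C=C or cal(name)
    a=px2w(name,u,v,1.0,C); o=C[3][:3,3]
    return o+(a-o)*(z-o[2])/(a[2]-o[2])
E
python3 - <<'E'
from h import *
for n in("top","side"):
    im,d=cams.get_image(n); cv2.imwrite(f"pics/{n}0.png",im[...,::-1]); np.save(f"{n}0.npy",d)
    c=cams.calibration(n); print(n,{k:(np.round(v,3).tolist() if k=="view" else v) for k,v in c.items()})
for q in("cartridge","wheel","loader","carriage","bottle","slidebox"):
    for r in cams.outline_of("top",q)[:4]:
        m=r["mask"]; print(q,round(r["p"],2),np.round(np.array(r["box"])*[640,480,640,480]).tolist())
for q in("red_ball","load_spot","hood_mouth","pad_spring","loader","wheel","carriage"):
    for r in cams.mark_of("top",q)[:2]:
        print(q,round(r["p"],2),np.round(np.array(r["location"])*[640,480]).tolist())
s=observe();print(s["position"],s["time_s"],np.round(s["tool_rot"],3).tolist())
E
```

```text
pics
top {'vertical_fov': 52.64130469663728, 'cx': 309.9983089694373, 'cy': 242.76736127502974, 'view': [[0.009, -1.0, 0.018, -0.175], [0.989, 0.012, 0.151, -0.597], [-0.151, 0.017, 0.988, -0.862], [0.0, 0.0, 0.0, 1.0]]}
side {'vertical_fov': 47.01356729338554, 'cx': 324.3139671350066, 'cy': 239.8800879601286, 'view': [[0.963, -0.27, 0.015, -0.618], [0.158, 0.606, 0.779, -0.07], [-0.219, -0.748, 0.627, -1.099], [0.0, 0.0, 0.0, 1.0]]}
cartridge 0.96 [499.0, 319.0, 61.0, 40.0]
cartridge 0.86 [435.0, 282.0, 39.0, 32.0]
cartridge 0.69 [130.0, 272.0, 86.0, 83.0]
cartridge 0.59 [457.0, 223.0, 53.0, 51.0]
wheel 0.91 [131.0, 272.0, 84.0, 86.0]
loader 0.68 [160.0, 239.0, 170.0, 148.0]
carriage 0.76 [226.0, 224.0, 23.0, 60.0]
bottle 0.71 [366.0, 247.0, 31.0, 38.0]
slidebox 0.62 [225.0, 222.0, 26.0, 57.0]
slidebox 0.56 [358.0, 328.0, 44.0, 35.0]
load_spot 0.96 [192.0, 204.0]
hood_mouth 0.63 [172.0, 203.0]
pad_spring 0.68 [211.0, 204.0]
loader 0.62 [149.0, 237.0]
wheel 0.61 [129.0, 269.0]
wheel 0.4 [211.0, 204.0]
carriage 0.76 [215.0, 205.0]
[ 0.16925122 -0.52328098  0.23132245] 0.75 [[0.951, 0.308, -0.0], [0.308, -0.951, -0.0], [-0.0, 0.0, -1.0]]
```

View pics/top0.png

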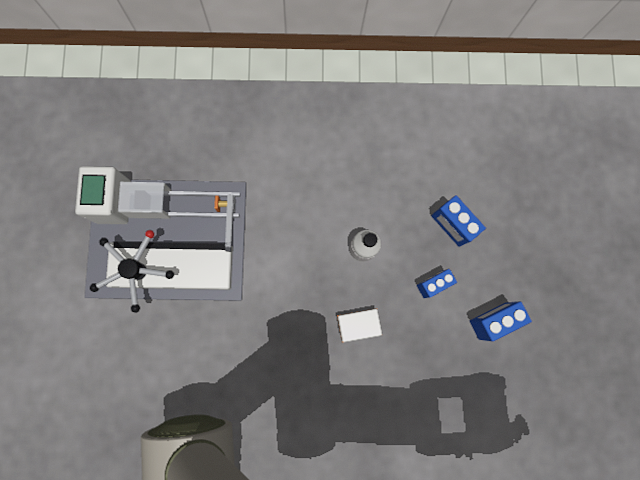

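```bash
python3 - <<'E'
from h import *
im,d=cams.get_image("top"); C=cal("top")
for r in cams.outline_of("top","cartridge")[:4]:
    m=r["mask"]; v,u=np.nonzero(m&(d>0)); P=px2w("top",u,v,d[v,u],C); zt=np.percentile(P[:,2],90)
    T=P[abs(P[:,2]-zt)<.006]; (c,wh,a)=cv2.minAreaRect((T[:,:2]*1000).astype(np.float32)); print(np.round(r["box"],2),"ztop",zt.round(3),"c",np.round(c),"wh",np.round(wh),a)
for q,z in(("load_spot",.008),("hood_mouth",.008),("pad_spring",.025),("carriage",.008),("loader",0),("wheel",.08),("red_ball",.08)):
    for r in cams.mark_of("top",q)[:2]:
        u,v=np.array(r["location"])*[640,480]; print(q,round(r["p"],2),ray_z("top",u,v,z,C).round(4))
E
python3 - <<'E'
import cv2
a=cv2.imread("pics/top0.png");
x=cv2.resize(a[150:330,60:300],None,fx=2.5,fy=2.5,interpolation=cv2.INTER_CUBIC);y=cv2.resize(a[190:350,400:540],None,fx=2.5,fy=2.5,interpolation=cv2.INTER_CUBIC)
import numpy as np
cv2.imwrite("pics/cropL.png",x);cv2.imwrite("pics/cropR.png",y)
E
```

```text
[0.68 0.59 0.06 0.06] ztop 0.052 c [ 527. -408.] wh [30. 61.] 28.424909591674805
[0.71 0.46 0.09 0.11] ztop 0.072 c [ 646. -449.] wh [83. 41.] 40.65825271606445
[0.78 0.67 0.1  0.07] ztop 0.072 c [ 458. -521.] wh [41. 82.] 25.873058319091797
load_spot 0.57 [0.6814 0.0674 0.008 ]
hood_mouth 0.61 [0.6891 0.108  0.008 ]
pad_spring 0.87 [0.6806 0.0172 0.025 ]
carriage 0.62 [0.6158 0.139  0.008 ]
carriage 0.61 [0.6797 0.0122 0.008 ]
loader 0.96 [0.618  0.1488 0.    ]
wheel 0.62 [0.5427 0.1487 0.08  ]
red_ball 0.75 [0.6068 0.1239 0.08  ]
```

View pics/cropR.png

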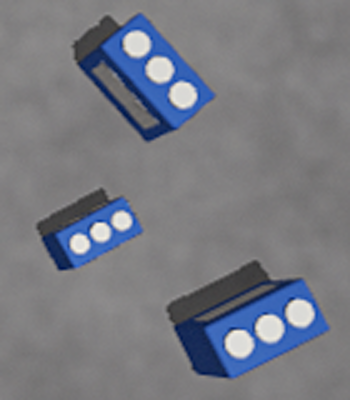

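View pics/cropL.png

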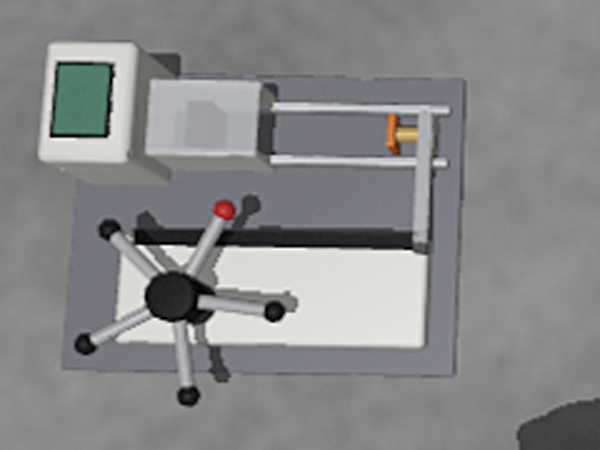

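The target is the small cartridge at (435,282), measured at 30×61×52 mm. The ones at (457,223) and (499,319) measure 41×82×72 mm, so they are decoys, and the crop confirms this. The loader is at left: channel along row ~204, pad at (222,204), hood at (147,198), wheel hub at (130,268), red ball at (150,234).

```bash
python3 - <<'E'
from h import *
im,d=cams.get_image("top"); C=cal("top")
V,U=np.mgrid[0:480,0:640]; P=px2w("top",U,V,d,C); X,Y,Z=P[...,0],P[...,1],P[...,2]
reg=(U>70)&(U<260)&(V>150)&(V<310)&(d>0)
g=im.astype(int)
def rect(m,n):
    m=cv2.morphologyEx(m.astype(np.uint8),cv2.MORPH_OPEN,np.ones((3,3),np.uint8))
    k,l,st,_=cv2.connectedComponentsWithStats(m); 
    i=1+st[1:,4].argmax(); q=(P[l==i][:,:2]*1000).astype(np.float32)
    print(n,cv2.minAreaRect(q),len(q))
rect(reg&(abs(Z-.1)<.006)&(V<225),"reader 90x65, centre (63,67.5)")
rect(reg&(abs(Z-.038)<.004)&(g.min(-1)>170),"gearbox 85x230, centre(-62.5,-55)")
rect(reg&(abs(Z-.068)<.004)&(V<225),"hood 56x80 c(60,-5)")
# base edges
m=reg&(abs(Z-.004)<.008); q=(P[m&(im.std(-1)>0)][:,:2]*1000).astype(np.float32)
# walls z=.024
w=reg&(abs(Z-.024)<.004)&(U>172)&(U<210)&(V<222)
for a,b in((185,197),(207,222)):
    q=P[w&(V>a)&(V<b)]
    if len(q)>5: k=np.polyfit(q[:,1],q[:,0],1); print("wall",len(q),q.mean(0).round(4),np.degrees(np.arctan(k[0])))
o=reg&(g[...,0]>180)&(g[...,1]<150)&(g[...,2]<90); 
n,l,st,ce=cv2.connectedComponentsWithStats(o.astype(np.uint8))
for i in range(1,n):
    if st[i,4]>5: q=P[l==i]; print("orange/red",ce[i].round(),st[i],np.median(q,0).round(4))
# wheel balls: high z
b=reg&(Z>.075)&(V>222)
q=P[b]; print("wheel pts",len(q)); 
n,l,st,ce=cv2.connectedComponentsWithStats((reg&(Z>.093)&(V>250)).astype(np.uint8))
i=1+st[1:,4].argmax(); print("hub",P[l==i].mean(0))
h=P[l==i].mean(0)[:2]
r=np.hypot(q[:,0]-h[0],q[:,1]-h[1]); a=np.degrees(np.arctan2(q[:,1]-h[1],q[:,0]-h[0]))
s=(r>.03)&(r<.075); print(np.histogram(a[s],bins=72,range=(-180,180))[0].tolist())
print("ang*5 phase",np.degrees(np.angle(np.exp(5j*np.radians(a[s])).mean()))/5)
E
```

```text
reader 90x65, centre (63,67.5) ((682.3975219726562, 218.0445556640625), (89.13465881347656, 65.08952331542969), 0.08686337620019913) 1731
gearbox 85x230, centre(-62.5,-55) ((549.8619995117188, 62.693153381347656), (160.07920837402344, 72.0516357421875), 89.09878540039062) 2790
hood 56x80 c(60,-5) ((678.300048828125, 146.52029418945312), (56.50891876220703, 81.96607208251953), 0.529824435710907) 1308
wall 122 [0.6986 0.0633 0.0233] 0.863789379744571
wall 124 [0.6566 0.0628 0.0234] 1.207430219933498
orange/red [216. 202.] [215 196   3  12  26] [0.6773 0.0113 0.0392]
orange/red [149. 234.] [148 233   3   3   7] [0.6048 0.1206 0.0872]
wheel pts 1412
hub [0.54352022 0.15102417 0.09764202]
[11, 53, 77, 22, 0, 0, 0, 0, 0, 0, 0, 0, 0, 0, 1, 48, 64, 43, 0, 0, 0, 0, 0, 0, 0, 0, 0, 0, 0, 19, 81, 54, 8, 1, 0, 0, 0, 0, 0, 0, 0, 0, 0, 3, 63, 64, 27, 0, 0, 0, 0, 0, 0, 0, 0, 0, 0, 1, 32, 65, 70, 1, 0, 0, 0, 0, 0, 0, 0, 0, 0, 0]
ang*5 phase -25.51099752947121
```

Emit:
move_arm:
  jaw: [6, 6, 6, 6, 6, 6, 6, 6, 6, 6, 6, 6]
  dp:
    - [0, 0, 0]
    - [0, 0, 0]
    - [0, 0, 0]
    - [0, 0, 0]
    - [0, 0, 0]
    - [0, 0, 0]
    - [0, 0, 0]
    - [0, 0, 0]
    - [0, 0, 0]
    - [0, 0, 0]
    - [0, 0, 0]
    - [0, 0, 0]
  turn:
    - [0, 0, -0.12]
    - [0, 0, -0.12]
    - [0, 0, -0.12]
    - [0, 0, -0.12]
    - [0, 0, -0.12]
    - [0, 0, -0.12]
    - [0, 0, -0.12]
    - [0, 0, -0.12]
    - [0, 0, -0.12]
    - [0, 0, -0.12]
    - [0, 0, -0.12]
    - [0, 0, -0.12]

```text
time_s: 2.25
position: [0.1693, -0.5233, 0.2313]
tool_rot: [[-0.187, 0.982, -0.0], [0.982, 0.187, -0.0], [-0.0, -0.0, -1.0]]
ft_force: [-0.6, 0.3, -0.0]
grip_width: 0.0599
gripper_force: 0.0
```

Emit:
move_arm:
  jaw: [6, 6, 6, 6, 6, 6, 6, 6, 6, 6, 6, 6]
  dp:
    - [0, 0, 0]
    - [0, 0, 0]
    - [0, 0, 0]
    - [-0.8, 4, 0]
    - [-0.8, 4, 0]
    - [-0.8, 4, 0]
    - [-0.8, 4, 0]
    - [-0.8, 4, 0]
    - [-0.7, 4, 0]
    - [-0.7, 4, 0]
    - [-0.7, 4, 0]
    - [-0.7, 4, 0]
  turn:
    - [0, 0, -0.12]
    - [0, 0, -0.12]
    - [0, 0, -0.074]
    - [0, 0, 0]
    - [0, 0, 0]
    - [0, 0, 0]
    - [0, 0, 0]
    - [0, 0, 0]
    - [0, 0, 0]
    - [0, 0, 0]
    - [0, 0, 0]
    - [0, 0, 0]

```text
time_s: 3.25
position: [0.5201, -0.4107, 0.2314]
tool_rot: [[-0.476, 0.879, 0.0], [0.879, 0.476, -0.0], [-0.0, -0.0, -1.0]]
ft_force: [0.0, -1.1, -0.1]
grip_width: 0.06
gripper_force: 0.0
```

```bash
python3 - <<'E'
from h import *
s=observe();R=np.array(s["tool_rot"]);p=np.array(s["position"]);print(p,R.round(3).tolist(),s["time_s"],s["grip_width"])
C=cal("wrist"); im,d=cams.get_image("wrist"); cv2.imwrite("pics/w1.png",im[...,::-1])
for r in cams.outline_of("wrist","cartridge")[:3]:
    m=r["mask"]&(d>0); v,u=np.nonzero(m); P=px2w("wrist",u,v,d[v,u],C); zt=np.percentile(P[:,2],80)
    T=P[abs(P[:,2]-zt)<.006]; c,wh,a=cv2.minAreaRect((T[:,:2]*1000).astype(np.float32))
    print(r["p"],"zt",zt,c,wh,a,"tool delta cm",(R.T@(np.array([c[0]/1e3,c[1]/1e3,.026])-p)*100).round(2))
E
```

```text
[ 0.52005444 -0.41068897  0.2313758 ] [[-0.476, 0.879, 0.0], [0.879, 0.476, -0.0], [-0.0, -0.0, -1.0]] 3.25 0.06003018786445496
0.82 zt 0.051369124718574785 (528.531982421875, -408.447998046875) (29.77233123779297, 60.11736297607422) 29.791967391967773 tool delta cm [-0.2   0.85 20.54]
0.77 zt 0.07079704023807712 (459.8816223144531, -521.3912963867188) (41.30254364013672, 83.65798950195312) 25.194623947143555 tool delta cm [ -6.87 -10.56  20.54]
0.57 zt 0.06989527624446851 (647.3594970703125, -450.06365966796875) (83.35669708251953, 42.324344635009766) 40.9422721862793 tool delta cm [-9.52  9.32 20.54]
```

Emit:
move_arm:
  jaw: [6, 6, 6, 6, 6, 6, 6, 6, 2, 2, 2, 2]
  dp:
    - [-0.2, 0.85, 2]
    - [0, 0, 3.5]
    - [0, 0, 3.5]
    - [0, 0, 3.5]
    - [0, 0, 3.5]
    - [0, 0, 2.5]
    - [0, 0, 2]
    - [0, 0, 0]
    - [0, 0, 0]
    - [0, 0, 0]
    - [0, 0, 0]
    - [0, 0, 0]
  turn:
    - [0, 0, -0.017]
    - [0, 0, 0]
    - [0, 0, 0]
    - [0, 0, 0]
    - [0, 0, 0]
    - [0, 0, 0]
    - [0, 0, 0]
    - [0, 0, 0]
    - [0, 0, 0]
    - [0, 0, 0]
    - [0, 0, 0]
    - [0, 0, 0]
  force: 30

```text
time_s: 4.35
position: [0.5272, -0.4103, 0.0284]
tool_rot: [[-0.491, 0.871, 0.002], [0.871, 0.491, -0.003], [-0.004, 0.001, -1.0]]
ft_force: [0.5, -0.1, 4.3]
grip_width: 0.0297
gripper_force: 33.3
```

Emit:
move_arm:
  jaw: [2, 2, 2, 2, 2, 2, 2, 2, 2, 2]
  dp:
    - [0, 0, 0]
    - [0, 0, 0]
    - [0, 0, 0]
    - [0, 0, -1]
    - [0, 0, -3]
    - [0, 0, -3]
    - [0, 0, -3]
    - [0, 0, -3]
    - [0, 0, -3]
    - [0, 0, -2]
  turn:
    - [0, 0, 0]
    - [0, 0, 0]
    - [0, 0, 0]
    - [0, 0, 0]
    - [0, 0, 0]
    - [0, 0, 0]
    - [0, 0, 0]
    - [0, 0, 0]
    - [0, 0, 0]
    - [0, 0, 0]

```text
time_s: 5.18
position: [0.5268, -0.4095, 0.2105]
tool_rot: [[-0.491, 0.871, 0.003], [0.871, 0.491, -0.003], [-0.004, 0.001, -1.0]]
ft_force: [-1.0, -0.2, -0.8]
grip_width: 0.0292
gripper_force: 32.7
```

Emit:
move_arm:
  jaw: [2, 2, 2, 2, 2, 2, 2, 2, 2, 2, 2, 2]
  dp:
    - [0, 0, 0]
    - [0, 0, 0]
    - [0, 0, 0]
    - [0, 0, 0]
    - [0, 0, 0]
    - [2, 0.6, 0]
    - [3.6, 1.1, 0]
    - [3.6, 1.1, 0]
    - [3.6, 1.1, 0]
    - [3.6, 1.1, 0]
    - [3.6, 1.1, 0]
    - [3.6, 1.1, 0]
  turn:
    - [0, 0, 0.105]
    - [0, 0, 0.105]
    - [0, 0, 0.105]
    - [0, 0, 0.105]
    - [0, 0, 0.105]
    - [0, 0, 0]
    - [0, 0, 0]
    - [0, 0, 0]
    - [0, 0, 0]
    - [0, 0, 0]
    - [0, 0, 0]
    - [0, 0, 0]

```text
time_s: 6.18
position: [0.6015, -0.1724, 0.2071]
tool_rot: [[0.012, 1.0, 0.0], [1.0, -0.012, -0.0], [-0.0, 0.0, -1.0]]
ft_force: [1.3, 0.0, -0.0]
grip_width: 0.0292
gripper_force: 32.7
```

Emit:
move_arm:
  jaw: [2, 2, 2, 2, 2, 2, 2, 2, 2, 2]
  dp:
    - [3.6, 1.1, 0]
    - [3.6, 1.1, 0]
    - [3.6, 1.1, 0]
    - [3.6, 1.1, 0]
    - [3.6, 1.1, 0]
    - [3.6, 1.1, 0]
    - [2, 0.6, 0]
    - [0.4, 0.1, 0]
    - [0, 0, 0]
    - [0, 0, 0]
  turn:
    - [0, 0, 0]
    - [0, 0, 0]
    - [0, 0, 0]
    - [0, 0, 0]
    - [0, 0, 0]
    - [0, 0, 0]
    - [0, 0, 0]
    - [0, 0, 0]
    - [0, 0, 0]
    - [0, 0, 0]

```text
time_s: 7.02
position: [0.6771, 0.0641, 0.2066]
tool_rot: [[0.012, 1.0, -0.0], [1.0, -0.012, -0.0], [-0.0, -0.0, -1.0]]
ft_force: [-0.2, 0.5, -1.5]
grip_width: 0.0296
gripper_force: 32.7
```

```bash
python3 - <<'E'
from h import *
s=observe();R=np.array(s["tool_rot"]);p=np.array(s["position"]);print(p,R.round(3).tolist(),s["time_s"],s["grip_width"])
C=cal("wrist"); im,d=cams.get_image("wrist"); cv2.imwrite("pics/w2.png",im[...,::-1])
V,U=np.mgrid[0:480,0:640]; P=px2w("wrist",U,V,d,C); Z=P[...,2]
# walls z .024
w=(abs(Z-.024)<.004)&(d>0)
q=P[w]; q=q[(q[:,1]>0.02)&(q[:,1]<.1)]
for lo,hi in((.645,.668),(.688,.71)):
    t=q[(q[:,0]>lo)&(q[:,0]<hi)]
    if len(t)>20: k=np.polyfit(t[:,1],t[:,0],1); print("wall",len(t),t.mean(0).round(4),t.min(0).round(4),t.max(0).round(4),np.degrees(np.arctan(k[0])))
for qn in("load_spot","hood_mouth","pad_spring"):
    for r in cams.mark_of("wrist",qn)[:1]:
        u,v=np.array(r["location"])*[640,480]; print(qn,round(r["p"],2),(u,v),ray_z("wrist",u,v,.025 if qn=="pad_spring" else .008,C).round(4))
for r in cams.outline_of("wrist","cartridge")[:1]:
    m=r["mask"]&(d>0); v,u=np.nonzero(m); T=P[v,u]; print("cart",r["p"],T.min(0).round(4),T.max(0).round(4),np.median(T,0).round(4))
E
```

```text
[0.67706039 0.06408579 0.20663744] [[0.012, 1.0, -0.0], [1.0, -0.012, -0.0], [-0.0, -0.0, -1.0]] 7.0167 0.029557895130077255
wall 376 [0.6591 0.0739 0.0237] [0.6559 0.0459 0.02  ] [0.6622 0.0992 0.0257] 0.6588532787749932
wall 380 [0.7008 0.0729 0.0238] [0.6977 0.0456 0.02  ] [0.704  0.0988 0.0258] 0.6422561735742153
load_spot 0.83 (np.float64(322.688), np.float64(202.17600000000002)) [0.6759 0.0635 0.008 ]
hood_mouth 0.57 (np.float64(324.67199999999997), np.float64(153.21599999999998)) [0.6784 0.1101 0.008 ]
cart 0.67 [ 0.6321 -0.1755 -0.0011] [0.719  0.0963 0.2322] [0.6778 0.0775 0.2283]
```

View pics/w2.png

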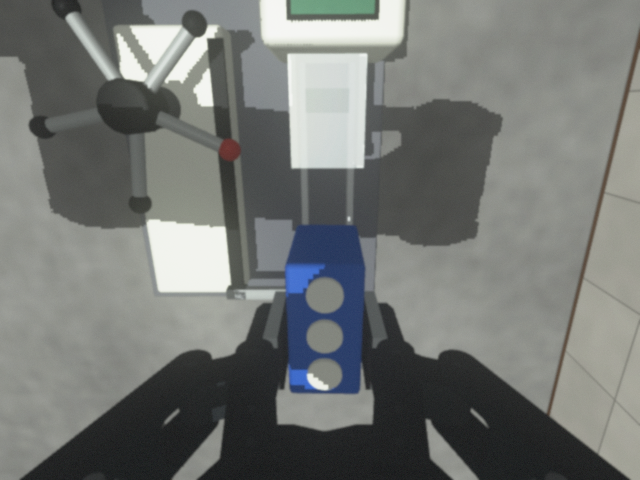

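```bash
python3 - <<'E'
from h import *
s=observe();p=np.array(s["position"])
C=cal("wrist"); im,d=cams.get_image("wrist")
V,U=np.mgrid[0:480,0:640]; P=px2w("wrist",U,V,d,C); Z=P[...,2]
m=(abs(Z-(p[2]+.022))<.006)&(im[...,2].astype(int)>im[...,0]+40)&(d>0)
t=P[m]; print("cart top",m.sum(),cv2.minAreaRect((t[:,:2]*1000).astype(np.float32)),t[:,2].mean(), p)
# white/grey caps centres
k=(V>225)&(V<395)&(U>285)&(U<365)&(abs(Z-(p[2]+.022))<.008); t=P[k]; print("cart all",cv2.minAreaRect((t[:,:2]*1000).astype(np.float32)))
h=(abs(Z-.068)<.004)&(d>0); t=P[h]; print("hood",cv2.minAreaRect((t[:,:2]*1000).astype(np.float32)),t[:,1].min())
E
```

```text
cart top 6949 ((677.6953735351562, 65.74855041503906), (60.1060905456543, 29.876283645629883), 89.13191986083984) 0.2280126428537083 [0.67724099 0.06356056 0.20654133]
cart all ((678.233154296875, 65.30226135253906), (60.98711013793945, 30.866138458251953), 88.95901489257812)
hood ((638.87451171875, 146.71194458007812), (81.63180541992188, 174.9510498046875), 89.74895477294922) 0.10567977997095854
```

Emit:
move_arm:
  jaw: [2, 2, 2, 2, 2, 2, 2]
  dp:
    - [-0.1, 0.2, 2]
    - [0, 0, 3.5]
    - [0, 0, 3.5]
    - [0, 0, 3]
    - [0, 0, 2]
    - [0, 0, 0.6]
    - [0, 0, 0]
  turn:
    - [0, 0, 0]
    - [0, 0, 0]
    - [0, 0, 0]
    - [0, 0, 0]
    - [0, 0, 0]
    - [0, 0, 0]
    - [0, 0, 0]

```text
time_s: 7.9
position: [0.6788, 0.0634, 0.059]
tool_rot: [[0.012, 1.0, -0.003], [1.0, -0.012, 0.0], [0.0, -0.003, -1.0]]
ft_force: [-0.0, 0.8, -0.7]
grip_width: 0.0295
gripper_force: 32.7
```

```bash
python3 - <<'E'
from h import *
s=observe();p=np.array(s["position"]);print(p,s["ft_force"])
C=cal("wrist"); im,d=cams.get_image("wrist")
V,U=np.mgrid[0:480,0:640]; P=px2w("wrist",U,V,d,C); Z=P[...,2]
w=(abs(Z-.024)<.003)&(d>0); q=P[w]
for lo,hi in((.648,.668),(.690,.71)):
    t=q[(q[:,0]>lo)&(q[:,0]<hi)&(q[:,1]<.12)&(q[:,1]>.03)]
    if len(t)>20: k=np.polyfit(t[:,1],t[:,0],1); print("wall",len(t),t.mean(0).round(4),np.percentile(t,[2,98],axis=0)[:,0],k[0]*57.3, "at .065", np.polyval(k,.065))
m=(abs(Z-(p[2]+.022))<.006)&(im[...,2].astype(int)>im[...,0]+40)&(d>0);t=P[m]; print("cart",cv2.minAreaRect((t[:,:2]*1000).astype(np.float32)),t[:,2].mean())
cv2.imwrite("pics/w3.png",im[...,::-1])
im,d=cams.get_image("top");cv2.imwrite("pics/t3.png",cv2.resize(im[150:280,130:290],None,fx=4,fy=4)[...,::-1])
E
```

```text
[0.67876716 0.06336467 0.05896916] [-0.01529604  0.7979965  -0.72173389]
wall 455 [0.6585 0.0793 0.0238] [0.65600754 0.66200249] 5.47975220072622 at .065 0.6571007409014892
wall 543 [0.7014 0.0771 0.0238] [0.69810674 0.70382029] -3.29918096595919 at .065 0.7021338358089657
cart ((679.4432373046875, 65.3399429321289), (60.141510009765625, 29.66572380065918), 89.5108413696289) 0.08041211793622524
```

View pics/w3.png

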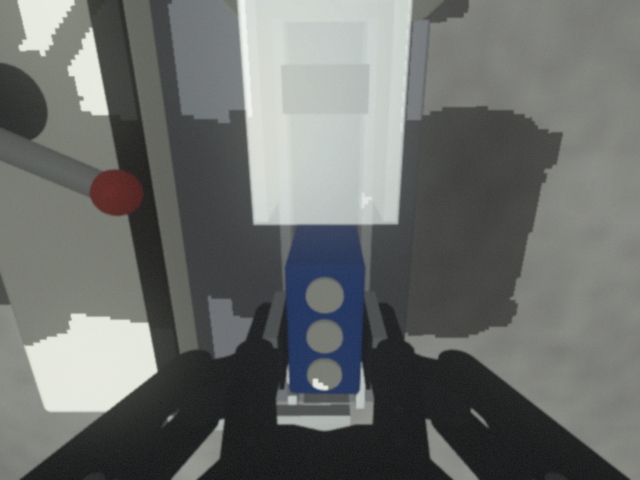

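The cartridge is centred between the walls (279–372 at row ~215), and the hood edge is clear at row 224. I'll lower it slowly.

Emit:
move_arm:
  jaw: [2, 2, 2, 2, 2, 2]
  dp:
    - [0, 0.04, 0.5]
    - [0, 0, 0.5]
    - [0, 0, 0.5]
    - [0, 0, 0.4]
    - [0, 0, 0.2]
    - [0, 0, 0]
  turn:
    - [0, 0, 0]
    - [0, 0, 0]
    - [0, 0, 0]
    - [0, 0, 0]
    - [0, 0, 0]
    - [0, 0, 0]

```text
time_s: 8.5
position: [0.6795, 0.0637, 0.0386]
tool_rot: [[0.012, 1.0, -0.001], [1.0, -0.012, 0.0], [0.0, -0.001, -1.0]]
ft_force: [0.2, -0.5, -0.9]
grip_width: 0.0294
gripper_force: 32.7
```

Emit:
move_arm:
  jaw: [2, 2, 2]
  dp:
    - [0, 0, 0.15]
    - [0, 0, 0.07]
    - [0, 0, 0]
  turn:
    - [0, 0, 0]
    - [0, 0, 0]
    - [0, 0, 0]

```text
time_s: 8.75
position: [0.6797, 0.0637, 0.0371]
tool_rot: [[0.012, 1.0, -0.0], [1.0, -0.012, 0.0], [0.0, -0.0, -1.0]]
ft_force: [0.3, -0.4, -2.1]
grip_width: 0.0292
gripper_force: 32.7
```

Emit:
move_arm:
  jaw: [3.2, 4, 4.6, 4.6, 4.6, 4.6, 4.6, 4.6, 4.6, 4.6, 4.6, 4.6]
  dp:
    - [0, 0, 0.05]
    - [0, 0, 0]
    - [0, 0, 0]
    - [0, 0, 0]
    - [0, 0, -1]
    - [0, 0, -2]
    - [0, 0, -3]
    - [0, 0, -3]
    - [0, 0, -3]
    - [0, 0, -3]
    - [0, 0, -1]
    - [0, 0, 0]
  turn:
    - [0, 0, 0]
    - [0, 0, 0]
    - [0, 0, 0]
    - [0, 0, 0]
    - [0, 0, 0]
    - [0, 0, 0]
    - [0, 0, 0]
    - [0, 0, 0]
    - [0, 0, 0]
    - [0, 0, 0]
    - [0, 0, 0]
    - [0, 0, 0]

```text
time_s: 9.75
position: [0.6807, 0.0637, 0.2006]
tool_rot: [[0.012, 1.0, 0.007], [1.0, -0.012, -0.001], [-0.0, 0.007, -1.0]]
ft_force: [1.0, 1.0, -0.4]
grip_width: 0.0462
gripper_force: 0.0
```

```bash
python3 - <<'E'
from h import *
s=observe();p=np.array(s["position"]);print(p,s["ft_force"],s["q"])
C=cal("wrist"); im,d=cams.get_image("wrist"); cv2.imwrite("pics/w4.png",im[...,::-1])
V,U=np.mgrid[0:480,0:640]; P=px2w("wrist",U,V,d,C); Z=P[...,2]
m=(abs(Z-.058)<.006)&(im[...,2].astype(int)>im[...,0]+40)&(d>0);t=P[m]; print("cart",cv2.minAreaRect((t[:,:2]*1000).astype(np.float32)),t[:,2].mean())
g=im.astype(int); o=(g[...,0]>150)&(g[...,1]<140)&(g[...,2]<90)&(d>0); n,l,st,ce=cv2.connectedComponentsWithStats(o.astype(np.uint8))
for i in range(1,n):
    if st[i,4]>15: t=P[l==i]; print("orange/red",ce[i].round(),st[i,4],np.median(t,0).round(4),t.min(0).round(4),t.max(0).round(4))
# wheel by wrist
h=(d>0)&(Z>.09)&(Z<.103)&(P[...,0]<.575)&(P[...,0]>.515)&(abs(P[...,1]-.15)<.03); t=P[h]; print("hub",h.sum(),np.median(t,0) if h.any() else 0, cv2.minEnclosingCircle((t[:,:2]*1000).astype(np.float32)) if h.any() else 0)
im,d=cams.get_image("top"); C=cal("top");P=px2w("top",U,V,d,C)
reg=(U>70)&(U<200)&(V>222)&(V<320)&(P[...,2]>.075);q=P[reg]; h=np.array([.5435,.151]); r=np.hypot(*(q[:,:2]-h).T); a=np.arctan2(q[:,1]-h[1],q[:,0]-h[0]); S=(r>.03)&(r<.075)
print("phase",np.degrees(np.angle(np.exp(5j*a[S]).mean()))/5)
E
```

```text
[0.68066269 0.06370711 0.20058893] [ 0.95500557  1.03784282 -0.39214153] [-4.54937552e+00  3.66827750e+01  5.32759228e+01 -1.04242474e-03
  8.96550525e+01 -3.86904718e+00]
cart ((681.46435546875, 66.02696228027344), (58.69540786743164, 29.211528778076172), 89.63351440429688) 0.0577137313238192
orange/red [322. 265.] 156 [0.6795 0.0132 0.0398] [ 0.6676 -0.0053  0.0078] [0.6915 0.0156 0.0418]
hub 2747 [0.54775263 0.15237343 0.09751646] ((545.9656982421875, 152.15611267089844), 18.095367431640625)
phase -25.659779557140393
```

View pics/w4.png

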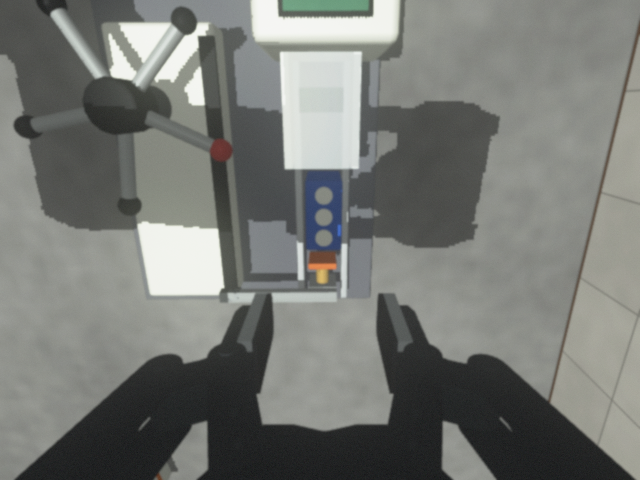

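The cartridge stands in the channel with its top at z = 58 mm, in front of the pad (pad at (322,265)). Next I'll turn with closed fingers and go behind the spoke at −98°.

Emit:
move_arm:
  jaw: [0, 0, 0, 0, 0, 0, 0, 0, 0, 0, 0, 0]
  dp:
    - [0, 0, 0]
    - [0, 0, 0]
    - [0, 0, 0]
    - [0, 0, 0]
    - [0, 0, 0]
    - [0, 0, 0]
    - [0, 0, 0]
    - [0, 0, 0]
    - [0, 0, 0]
    - [0, 0, 0]
    - [0, 0, 0]
    - [0, 0, 0]
  turn:
    - [0, 0, 0.12]
    - [0, 0, 0.12]
    - [0, 0, 0.12]
    - [0, 0, 0.12]
    - [0, 0, 0.12]
    - [0, 0, 0.12]
    - [0, 0, 0.12]
    - [0, 0, 0.12]
    - [0, 0, 0.12]
    - [0, 0, 0.12]
    - [0, 0, 0.12]
    - [0, 0, 0.12]

```text
time_s: 10.85
position: [0.679, 0.0638, 0.1941]
tool_rot: [[0.994, 0.113, -0.004], [0.113, -0.994, 0.0], [-0.004, -0.001, -1.0]]
ft_force: [-0.1, -0.5, 0.0]
grip_width: -0.0
gripper_force: 0.0
```

Emit:
move_arm:
  jaw: [0, 0, 0, 0, 0, 0, 0, 0, 0]
  dp:
    - [0, 0, 0]
    - [0, 0, 0]
    - [-3.4, -0.66, 0]
    - [-3.4, -0.66, 0]
    - [-3.4, -0.66, 0]
    - [-3.4, -0.66, 0]
    - [-3.4, -0.66, 0]
    - [0, 0, 0]
    - [0, 0, 0]
  turn:
    - [0, 0, 0.12]
    - [0, 0, 0.061]
    - [0, 0, 0]
    - [0, 0, 0]
    - [0, 0, 0]
    - [0, 0, 0]
    - [0, 0, 0]
    - [0, 0, 0]
    - [0, 0, 0]

```text
time_s: 11.6
position: [0.5105, 0.1076, 0.1956]
tool_rot: [[0.998, -0.061, -0.003], [-0.061, -0.998, 0.0], [-0.003, 0.0, -1.0]]
ft_force: [0.8, -0.1, 0.4]
grip_width: -0.0002
gripper_force: 0.0
```

```bash
python3 - <<'E'
from h import *
s=observe();R=np.array(s["tool_rot"]);p=np.array(s["position"]);print(p,R.round(3).tolist(),s["q"],s["ft_force"],s["grip_width"])
C=cal("wrist"); im,d=cams.get_image("wrist"); cv2.imwrite("pics/w5.png",im[...,::-1])
V,U=np.mgrid[0:480,0:640]; P=px2w("wrist",U,V,d,C); Z=P[...,2]
h=(d>0)&(Z>.092)&(Z<.102)&(abs(P[...,0]-.545)<.03)&(abs(P[...,1]-.15)<.03); t=P[h]; print("hub",h.sum(),cv2.minEnclosingCircle((t[:,:2]*1000).astype(np.float32)) if h.any() else 0)
q=P[(d>0)&(Z>.076)&(Z<.09)]; hub=np.array([.545,.1515]); r=np.hypot(*(q[:,:2]-hub).T); a=np.arctan2(q[:,1]-hub[1],q[:,0]-hub[0]); S=(r>.03)&(r<.08)
print(np.histogram(np.degrees(a[S]),bins=36,range=(-180,180))[0].tolist())
E
```

```text
[0.5104901  0.10764669 0.19562815] [[0.998, -0.061, -0.003], [-0.061, -0.998, 0.0], [-0.003, 0.0, -1.0]] [-1.10797093e+00  2.07553670e+01  8.22344089e+01 -5.31144016e-04
  7.71647933e+01  9.24055376e+01] [ 0.76823017 -0.10167576  0.35348072] -0.00015648620288481505
hub 2121 ((545.7644653320312, 152.04168701171875), 18.02785873413086)
[322, 501, 0, 0, 0, 0, 0, 161, 797, 31, 0, 0, 0, 0, 103, 1041, 89, 0, 0, 0, 0, 45, 1024, 125, 0, 0, 0, 0, 11, 640, 243, 0, 0, 0, 0, 0]
```

View pics/w5.png

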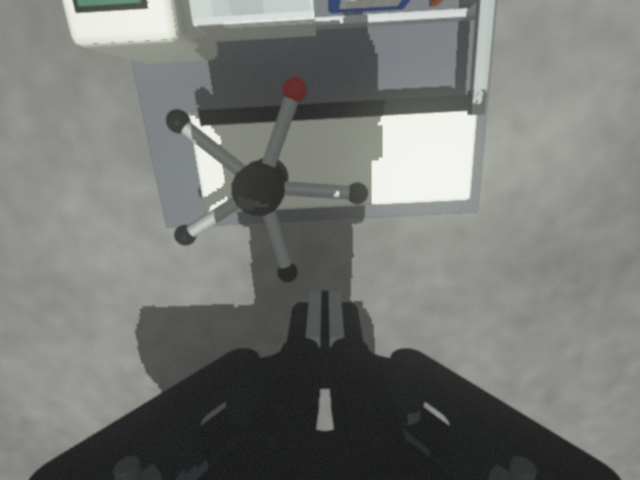

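```bash
python3 - <<'E'
from h import *
print(np.round(cams.calibration("wrist")["tool_from_camera"],3).tolist())
E
```

```text
[[0.0, 0.945, 0.327, 0.085], [1.0, 0.0, -0.001, -0.0], [-0.001, 0.327, -0.945, -0.142], [0.0, 0.0, 0.0, 1.0]]
```

Emit:
move_arm:
  jaw: [0, 0, 0, 0, 0, 0, 0]
  dp:
    - [0.2, 0, 2]
    - [0, 0, 3]
    - [0, 0, 3]
    - [0, 0, 2.5]
    - [0, 0, 1.5]
    - [0, 0, 1]
    - [0, 0, 0]
  turn:
    - [0, 0, 0]
    - [0, 0, 0]
    - [0, 0, 0]
    - [0, 0, 0]
    - [0, 0, 0]
    - [0, 0, 0]
    - [0, 0, 0]

```text
time_s: 12.23
position: [0.5139, 0.1066, 0.0635]
tool_rot: [[0.998, -0.063, -0.005], [-0.063, -0.998, 0.0], [-0.005, 0.0, -1.0]]
ft_force: [-0.3, -0.5, -0.1]
grip_width: 0.0001
gripper_force: 0.0
```

Emit:
move_arm:
  jaw: [0, 0, 0, 0, 0]
  dp:
    - [0.1, 0, 0.4]
    - [0.2, 0, 0]
    - [0.2, 0, 0]
    - [0.15, 0, 0]
    - [0, 0, 0]
  turn:
    - [0, 0, 0]
    - [0, 0, 0]
    - [0, 0, 0]
    - [0, 0, 0]
    - [0, 0, 0]

```text
time_s: 12.65
position: [0.5213, 0.1066, 0.0631]
tool_rot: [[0.998, -0.062, 0.001], [-0.062, -0.998, -0.0], [0.001, -0.0, -1.0]]
ft_force: [-0.6, -0.8, 0.2]
grip_width: 0.0001
gripper_force: 0.0
```

Emit:
move_arm:
  jaw: [0, 0, 0, 0, 0]
  dp:
    - [0.1, 0, 0]
    - [0.1, 0, 0]
    - [0.1, 0, 0]
    - [0.1, 0, 0]
    - [0, 0, 0]
  turn:
    - [0, 0, 0]
    - [0, 0, 0]
    - [0, 0, 0]
    - [0, 0, 0]
    - [0, 0, 0]

```text
time_s: 13.07
position: [0.523, 0.1065, 0.0626]
tool_rot: [[0.998, -0.062, -0.004], [-0.062, -0.998, -0.0], [-0.004, 0.0, -1.0]]
ft_force: [-7.4, 0.0, 5.3]
grip_width: 0.0001
gripper_force: 3.7
```

Emit:
move_arm:
  jaw: [0, 0, 0, 0, 0, 0]
  dp:
    - [0.14, 0.055, 0]
    - [0.14, 0.055, 0]
    - [0.14, 0.055, 0]
    - [0.14, 0.055, 0]
    - [0.14, 0.055, 0]
    - [0.14, 0.055, 0]
  turn:
    - [0, 0, -0.03]
    - [0, 0, -0.03]
    - [0, 0, -0.03]
    - [0, 0, -0.03]
    - [0, 0, -0.03]
    - [0, 0, -0.03]

```text
time_s: 13.57
position: [0.5309, 0.1033, 0.0625]
tool_rot: [[0.993, 0.119, -0.005], [0.119, -0.993, -0.0], [-0.005, -0.0, -1.0]]
ft_force: [-9.8, -0.0, 6.8]
grip_width: -0.0001
gripper_force: 5.0
```

```bash
cat > st.py <<'E'
from h import *
H=np.array([.545,.1518])
s=observe();R=np.array(s["tool_rot"]);p=np.array(s["position"]); F=np.array(s["ft_force"])
rel=p[:2]-H; y=np.degrees(np.arctan2(R[1,1],R[0,1]))
print("t",round(s["time_s"],2),"p",p.round(4),"r",np.hypot(*rel).round(4),"pegang",np.degrees(np.arctan2(rel[1],rel[0])).round(1),"yyaw",y.round(1),"rel tool",(R.T@np.r_[-rel,0]*1000).round(1),"F tool",(R.T@F).round(1),"q6",round(s["q"][5],1))
E
python3 st.py
```

```text
t 13.57 p [0.5309 0.1033 0.0625] r 0.0505 pegang -106.2 yyaw -83.1 rel tool [ 19.8 -46.4  -0.1] F tool [-9.8 -1.1 -6.8] q6 81.6
```

Emit:
move_arm:
  jaw: [0, 0, 0, 0, 0, 0, 0, 0, 0, 0, 0, 0]
  dp:
    - [0.14, 0.055, 0.1]
    - [0.14, 0.055, 0.1]
    - [0.19, 0.073, 0.1]
    - [0.19, 0.073, 0.1]
    - [0.19, 0.073, 0.1]
    - [0.19, 0.073, 0]
    - [0.19, 0.073, 0]
    - [0.19, 0.073, 0]
    - [0.19, 0.073, 0]
    - [0.19, 0.073, 0]
    - [0.19, 0.073, 0]
    - [0.19, 0.073, 0]
  turn:
    - [0, 0, -0.03]
    - [0, 0, -0.03]
    - [0, 0, -0.04]
    - [0, 0, -0.04]
    - [0, 0, -0.04]
    - [0, 0, -0.04]
    - [0, 0, -0.04]
    - [0, 0, -0.04]
    - [0, 0, -0.04]
    - [0, 0, -0.04]
    - [0, 0, -0.04]
    - [0, 0, -0.04]

```text
time_s: 14.57
position: [0.5544, 0.1018, 0.0575]
tool_rot: [[0.836, 0.548, -0.005], [0.548, -0.836, -0.001], [-0.005, -0.002, -1.0]]
ft_force: [-9.1, -4.0, 4.6]
grip_width: 0.0004
gripper_force: 4.9
```

```bash
python3 st.py; python3 - <<'E'
from h import *
im,d=cams.get_image("top"); cv2.imwrite("pics/t6.png",cv2.resize(im[150:320,70:270],None,fx=3,fy=3,interpolation=cv2.INTER_CUBIC)[...,::-1])
E
```

```text
t 14.57 p [0.5544 0.1018 0.0575] r 0.0509 pegang -79.4 yyaw -56.8 rel tool [ 19.5 -47.   -0. ] F tool [-9.9 -1.7 -4.6] q6 55.2
```

View pics/t6.png

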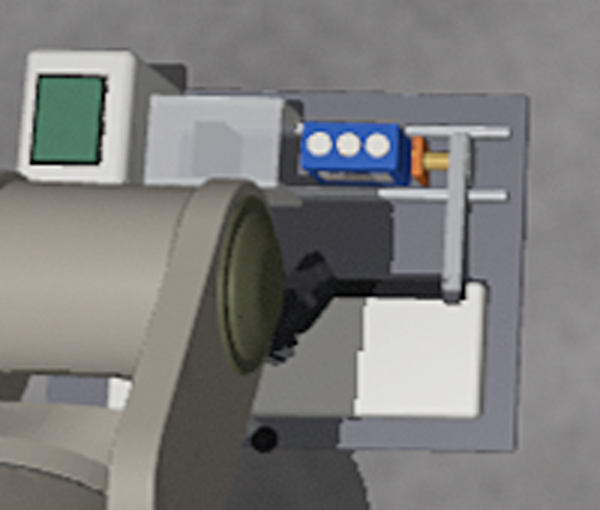

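Emit:
move_arm:
  jaw: [0, 0, 0, 0, 0, 0, 0, 0, 0, 0, 0, 0]
  dp:
    - [0.2, 0.077, 0]
    - [0.235, 0.09, 0]
    - [0.235, 0.09, 0]
    - [0.235, 0.09, 0]
    - [0.235, 0.09, 0]
    - [0.235, 0.09, 0]
    - [0.235, 0.09, 0]
    - [0.235, 0.09, 0]
    - [0.235, 0.09, 0]
    - [0.235, 0.09, 0]
    - [0.235, 0.09, 0]
    - [0.235, 0.09, 0]
  turn:
    - [0, 0, -0.042]
    - [0, 0, -0.05]
    - [0, 0, -0.05]
    - [0, 0, -0.05]
    - [0, 0, -0.05]
    - [0, 0, -0.05]
    - [0, 0, -0.05]
    - [0, 0, -0.05]
    - [0, 0, -0.05]
    - [0, 0, -0.05]
    - [0, 0, -0.05]
    - [0, 0, -0.05]

```text
time_s: 15.62
position: [0.5806, 0.1151, 0.0575]
tool_rot: [[0.388, 0.922, -0.004], [0.922, -0.388, -0.002], [-0.003, -0.003, -1.0]]
ft_force: [-8.7, -6.6, 5.1]
grip_width: -0.0003
gripper_force: 4.9
```

```bash
cat > ch.py <<'E'
from h import *
# channel measurement from top camera: loader y (mm) of pad top, arm bar, cartridge top face
th=np.radians(-.7); O=np.array([.6185,.151])
def run(save=None):
    im,d=cams.get_image("top"); C=cal("top"); V,U=np.mgrid[0:480,0:640]; P=px2w("top",U,V,d,C); g=im.astype(int)
    rel=P[...,:2]-O; X=1000*(rel[...,0]*np.cos(th)+rel[...,1]*np.sin(th)); Y=1000*(-rel[...,0]*np.sin(th)+rel[...,1]*np.cos(th)); Z=P[...,2]*1000
    reg=(abs(X-60)<17)&(d>0)&(Y<110)&(Y>-200)
    b=reg&(g[...,2]>g[...,0]+60)&(abs(Z-58)<4)
    o=reg&(g[...,0]>150)&(g[...,1]<140)&(g[...,2]<100)
    arm=(X>15)&(X<40)&(abs(Z-48)<4)&(Y<-60)&(Y>-200)&(d>0)
    for n,m in(("cart",b),("pad",o),("arm",arm)):
        if m.sum()>3: print(n,m.sum(),"Y mean %.1f p2 %.1f p98 %.1f z %.1f X %.1f"%(Y[m].mean(),*np.percentile(Y[m],[2,98]),np.median(Z[m]),X[m].mean()))
    if save: cv2.imwrite(save,cv2.resize(im[150:320,70:270],None,fx=3,fy=3,interpolation=cv2.INTER_CUBIC)[...,::-1])
    return im
E
python3 st.py; python3 -c "
from ch import *
run()"
```

```text
t 15.62 p [0.5806 0.1151 0.0575] r 0.0512 pegang -45.9 yyaw -22.8 rel tool [ 20.  -47.1   0.1] F tool [-9.4 -5.5 -5.1] q6 22.7
cart 307 Y mean -80.9 p2 -108.0 p98 -51.6 z 57.4 X 60.7
pad 45 Y mean -113.4 p2 -126.3 p98 -109.8 z 38.8 X 61.4
arm 73 Y mean -138.6 p2 -143.3 p98 -133.4 z 47.3 X 27.2
```

Emit:
move_arm:
  jaw: [0, 0, 0, 0, 0, 0, 0, 0, 0, 0, 0, 0]
  dp:
    - [0.2, 0.077, 0]
    - [0.235, 0.09, 0]
    - [0.235, 0.09, 0]
    - [0.235, 0.09, 0]
    - [0.235, 0.09, 0]
    - [0.235, 0.09, 0]
    - [0.235, 0.09, 0]
    - [0.235, 0.09, 0]
    - [0.235, 0.09, 0]
    - [0.235, 0.09, 0]
    - [0.235, 0.09, 0]
    - [0.235, 0.09, 0]
  turn:
    - [0, 0, -0.042]
    - [0, 0, -0.05]
    - [0, 0, -0.05]
    - [0, 0, -0.05]
    - [0, 0, -0.05]
    - [0, 0, -0.05]
    - [0, 0, -0.05]
    - [0, 0, -0.05]
    - [0, 0, -0.05]
    - [0, 0, -0.05]
    - [0, 0, -0.05]
    - [0, 0, -0.05]

```text
time_s: 16.67
position: [0.5953, 0.1402, 0.0576]
tool_rot: [[-0.192, 0.981, -0.003], [0.981, 0.192, -0.003], [-0.003, -0.003, -1.0]]
ft_force: [-5.7, -9.6, 2.6]
grip_width: 0.0002
gripper_force: 4.8
```

```bash
python3 st.py; python3 -c "
from ch import *
run()"
```

```text
t 16.67 p [0.5953 0.1402 0.0576] r 0.0516 pegang -13.0 yyaw 11.1 rel tool [ 21.  -47.1   0.1] F tool [-8.3 -7.5 -2.5] q6 -8.7
cart 265 Y mean -72.2 p2 -95.8 p98 -44.8 z 57.5 X 60.1
pad 48 Y mean -100.5 p2 -110.8 p98 -96.9 z 38.7 X 60.8
arm 77 Y mean -126.1 p2 -130.8 p98 -121.0 z 47.2 X 27.9
```

Emit:
move_arm:
  jaw: [0, 0, 0, 0, 0, 0, 0, 0, 0, 0, 0, 0]
  dp:
    - [0.2, 0.05, 0]
    - [0.235, 0.06, 0]
    - [0.235, 0.06, 0]
    - [0.235, 0.06, 0]
    - [0.235, 0.07, 0]
    - [0.235, 0.07, 0]
    - [0.235, 0.08, 0]
    - [0.235, 0.08, 0]
    - [0.235, 0.08, 0]
    - [0.235, 0.08, 0]
    - [0.235, 0.08, 0]
    - [0.235, 0.08, 0]
  turn:
    - [0, 0, -0.042]
    - [0, 0, -0.05]
    - [0, 0, -0.05]
    - [0, 0, -0.05]
    - [0, 0, -0.05]
    - [0, 0, -0.05]
    - [0, 0, -0.05]
    - [0, 0, -0.05]
    - [0, 0, -0.05]
    - [0, 0, -0.05]
    - [0, 0, -0.05]
    - [0, 0, -0.05]

```text
time_s: 17.72
position: [0.5938, 0.169, 0.0579]
tool_rot: [[-0.707, 0.708, 0.006], [0.708, 0.707, -0.002], [-0.005, 0.003, -1.0]]
ft_force: [8.9, -5.7, -5.0]
grip_width: 0.0001
gripper_force: 5.2
```

```bash
python3 st.py; python3 -c "
from ch import *
run()"
```

```text
t 17.72 p [0.5938 0.169  0.0579] r 0.0518 pegang 19.4 yyaw 45.0 rel tool [ 22.4 -46.7  -0.2] F tool [-10.3   2.2   5.1] q6 -39.9
cart 221 Y mean -64.5 p2 -83.6 p98 -44.1 z 57.3 X 60.4
pad 46 Y mean -88.7 p2 -100.8 p98 -84.6 z 38.8 X 59.5
arm 76 Y mean -113.5 p2 -118.2 p98 -108.0 z 47.3 X 27.4
```

Emit:
move_arm:
  jaw: [0, 0, 0, 0, 0, 0, 0]
  dp:
    - [0.24, 0.08, 0]
    - [0.24, 0.08, 0]
    - [0.24, 0.08, 0]
    - [0.24, 0.08, 0]
    - [0.24, 0.08, 0]
    - [0.24, 0.08, 0]
    - [0, 0, 0]
  turn:
    - [0, 0, -0.045]
    - [0, 0, -0.045]
    - [0, 0, -0.045]
    - [0, 0, -0.045]
    - [0, 0, -0.045]
    - [0, 0, -0.045]
    - [0, 0, 0]

```text
time_s: 18.35
position: [0.5857, 0.1827, 0.058]
tool_rot: [[-0.87, 0.493, 0.006], [0.493, 0.87, -0.0], [-0.006, 0.003, -1.0]]
ft_force: [9.2, -1.1, -3.9]
grip_width: 0.0003
gripper_force: 4.2
```

```bash
python3 st.py; python3 -c "
from ch import *
run()"
```

```text
t 18.35 p [0.5857 0.1827 0.058 ] r 0.0511 pegang 37.2 yyaw 60.4 rel tool [ 20.1 -47.   -0.2] F tool [-8.5  3.6  4. ] q6 -54.1
cart 179 Y mean -62.1 p2 -76.8 p98 -44.1 z 57.5 X 60.2
pad 49 Y mean -81.4 p2 -93.6 p98 -77.4 z 39.2 X 60.3
arm 71 Y mean -106.7 p2 -111.6 p98 -101.5 z 47.6 X 27.8
```

Emit:
move_arm:
  jaw: [0, 0, 0, 0, 0]
  dp:
    - [0.18, 0.07, 0]
    - [0.18, 0.07, 0]
    - [0.18, 0.07, 0]
    - [0.18, 0.07, 0]
    - [0, 0, 0]
  turn:
    - [0, 0, -0.037]
    - [0, 0, -0.037]
    - [0, 0, -0.037]
    - [0, 0, -0.037]
    - [0, 0, 0]

```text
time_s: 18.82
position: [0.5805, 0.1885, 0.0581]
tool_rot: [[-0.933, 0.36, 0.006], [0.36, 0.933, -0.0], [-0.006, 0.002, -1.0]]
ft_force: [9.8, -1.0, -4.4]
grip_width: 0.0
gripper_force: 4.5
```

```bash
python3 st.py; python3 -c "
from ch import *
run()"
```

```text
t 18.82 p [0.5805 0.1885 0.0581] r 0.0511 pegang 45.9 yyaw 68.9 rel tool [ 19.9 -47.   -0.2] F tool [-9.5  2.5  4.5] q6 -62.0
cart 159 Y mean -59.7 p2 -73.0 p98 -44.0 z 57.3 X 60.1
pad 53 Y mean -78.2 p2 -89.1 p98 -73.9 z 38.7 X 59.2
arm 73 Y mean -103.2 p2 -108.2 p98 -98.7 z 47.4 X 28.2
```

Emit:
move_arm:
  jaw: [0, 0, 0, 0, 0]
  dp:
    - [0.18, 0.07, 0]
    - [0.18, 0.07, 0]
    - [0.18, 0.07, 0]
    - [0.18, 0.07, 0]
    - [0, 0, 0]
  turn:
    - [0, 0, -0.037]
    - [0, 0, -0.037]
    - [0, 0, -0.037]
    - [0, 0, -0.037]
    - [0, 0, 0]

```text
time_s: 19.28
position: [0.5745, 0.1935, 0.0581]
tool_rot: [[-0.976, 0.218, 0.006], [0.218, 0.976, 0.0], [-0.006, 0.002, -1.0]]
ft_force: [8.7, -0.0, -5.2]
grip_width: -0.0
gripper_force: 4.4
```

```bash
python3 st.py; python3 -c "
from ch import *
run()"
```

```text
t 19.28 p [0.5745 0.1935 0.0581] r 0.0511 pegang 54.8 yyaw 77.4 rel tool [ 19.6 -47.2  -0.2] F tool [-8.4  1.9  5.2] q6 -69.9
cart 145 Y mean -57.4 p2 -69.7 p98 -44.1 z 57.4 X 60.2
pad 51 Y mean -75.2 p2 -87.6 p98 -70.9 z 38.7 X 58.7
arm 77 Y mean -100.0 p2 -104.7 p98 -94.8 z 47.7 X 27.7
```

Emit:
move_arm:
  jaw: [0, 0, 0, 0, 0]
  dp:
    - [0.18, 0.07, 0]
    - [0.18, 0.07, 0]
    - [0.18, 0.07, 0]
    - [0.18, 0.07, 0]
    - [0, 0, 0]
  turn:
    - [0, 0, -0.037]
    - [0, 0, -0.037]
    - [0, 0, -0.037]
    - [0, 0, -0.037]
    - [0, 0, 0]

```text
time_s: 19.75
position: [0.5677, 0.1975, 0.058]
tool_rot: [[-0.997, 0.072, 0.006], [0.072, 0.997, 0.0], [-0.006, 0.001, -1.0]]
ft_force: [7.7, -0.6, -3.6]
grip_width: -0.0
gripper_force: 4.3
```

```bash
python3 st.py; python3 -c "
from ch import *
run()"
```

```text
t 19.75 p [0.5677 0.1975 0.058 ] r 0.0511 pegang 63.6 yyaw 85.9 rel tool [ 19.4 -47.2  -0.2] F tool [-7.7 -0.1  3.7] q6 -77.9
cart 136 Y mean -55.7 p2 -66.6 p98 -43.7 z 57.4 X 60.3
pad 49 Y mean -71.8 p2 -83.4 p98 -67.2 z 39.0 X 58.9
arm 74 Y mean -96.3 p2 -101.4 p98 -91.2 z 47.6 X 27.2
```

Emit:
move_arm:
  jaw: [0, 0, 0, 0, 0]
  dp:
    - [0.18, 0.07, 0]
    - [0.18, 0.07, 0]
    - [0.18, 0.07, 0]
    - [0.18, 0.07, 0]
    - [0, 0, 0]
  turn:
    - [0, 0, -0.037]
    - [0, 0, -0.037]
    - [0, 0, -0.037]
    - [0, 0, -0.037]
    - [0, 0, 0]

```text
time_s: 20.22
position: [0.5606, 0.2004, 0.0581]
tool_rot: [[-0.997, -0.076, 0.006], [-0.076, 0.997, 0.0], [-0.006, -0.0, -1.0]]
ft_force: [9.1, -0.0, -3.5]
grip_width: -0.0
gripper_force: 4.4
```

```bash
python3 st.py; python3 -c "
from ch import *
run()"
```

```text
t 20.22 p [0.5606 0.2004 0.0581] r 0.0511 pegang 72.2 yyaw 94.3 rel tool [ 19.3 -47.3  -0.1] F tool [-9.1 -0.7  3.6] q6 -86.0
cart 117 Y mean -54.4 p2 -63.8 p98 -43.4 z 57.4 X 60.2
pad 52 Y mean -69.0 p2 -79.7 p98 -65.0 z 38.2 X 59.4
arm 70 Y mean -93.1 p2 -98.1 p98 -87.6 z 47.7 X 27.7
```

Emit:
move_arm:
  jaw: [0, 0, 0, 0, 0]
  dp:
    - [0.18, 0.07, 0]
    - [0.18, 0.07, 0]
    - [0.18, 0.07, 0]
    - [0, 0, 0]
    - [0, 0, 0]
  turn:
    - [0, 0, -0.037]
    - [0, 0, -0.037]
    - [0, 0, -0.037]
    - [0, 0, 0]
    - [0, 0, 0]

```text
time_s: 20.68
position: [0.5555, 0.2019, 0.0581]
tool_rot: [[-0.983, -0.184, 0.007], [-0.184, 0.983, 0.001], [-0.007, -0.001, -1.0]]
ft_force: [10.9, -0.1, -4.9]
grip_width: 0.0002
gripper_force: 5.2
```

```bash
python3 st.py; python3 -c "
from ch import *
run();run()"
```

```text
t 20.68 p [0.5555 0.2019 0.0581] r 0.0512 pegang 78.2 yyaw 100.6 rel tool [ 19.5 -47.3  -0.1] F tool [-10.6  -2.1   4.9] q6 -92.1
cart 115 Y mean -54.6 p2 -64.0 p98 -43.2 z 57.3 X 60.1
pad 50 Y mean -68.7 p2 -77.5 p98 -64.4 z 39.2 X 59.3
arm 75 Y mean -90.8 p2 -95.8 p98 -85.6 z 47.5 X 27.2
cart 116 Y mean -54.6 p2 -64.0 p98 -43.4 z 57.8 X 59.9
pad 50 Y mean -68.7 p2 -77.3 p98 -65.0 z 39.1 X 59.3
arm 75 Y mean -90.8 p2 -95.9 p98 -85.5 z 47.3 X 27.6
```

Emit:
move_arm:
  jaw: [0, 0, 0, 0, 0]
  dp:
    - [0.145, 0.055, 0]
    - [0.145, 0.055, 0]
    - [0.145, 0.055, 0]
    - [0, 0, 0]
    - [0, 0, 0]
  turn:
    - [0, 0, -0.03]
    - [0, 0, -0.03]
    - [0, 0, -0.03]
    - [0, 0, 0]
    - [0, 0, 0]

```text
time_s: 21.2
position: [0.5513, 0.2027, 0.0581]
tool_rot: [[-0.962, -0.271, 0.008], [-0.271, 0.962, 0.001], [-0.008, -0.001, -1.0]]
ft_force: [12.4, 1.4, -4.8]
grip_width: 0.0
gripper_force: 6.1
```

```bash
python3 st.py; python3 -c "
from ch import *
run();run()"
```

```text
t 21.2 p [0.5513 0.2027 0.0581] r 0.0513 pegang 82.9 yyaw 105.7 rel tool [ 19.9 -47.3  -0.1] F tool [-12.3  -2.    4.9] q6 -97.1
cart 118 Y mean -54.7 p2 -64.1 p98 -43.5 z 57.4 X 60.1
pad 49 Y mean -68.4 p2 -76.0 p98 -64.9 z 39.3 X 59.4
arm 76 Y mean -89.2 p2 -94.0 p98 -83.9 z 47.6 X 27.4
cart 116 Y mean -54.5 p2 -63.8 p98 -43.4 z 57.6 X 59.9
pad 50 Y mean -68.3 p2 -75.8 p98 -64.5 z 38.6 X 59.6
arm 74 Y mean -89.0 p2 -94.0 p98 -83.8 z 47.2 X 27.1
```

Spring compression is about 4.6 mm, which is in the good seating range. I'll back off from the spoke and lift away.

Emit:
move_arm:
  jaw: [0, 0, 0, 0, 0, 0, 0, 0, 0, 0, 0, 0]
  dp:
    - [-0.2, 0, 0]
    - [-0.3, 0, 0]
    - [-0.4, 0, 0]
    - [0, 0, 0]
    - [0, 0, -1]
    - [0, 0, -3]
    - [0, 0, -3]
    - [0, 0, -3]
    - [0, 0, -3]
    - [-2, 2, 0]
    - [-2, 2, 0]
    - [0, 0, 0]
  turn:
    - [0, 0, 0]
    - [0, 0, 0]
    - [0, 0, 0]
    - [0, 0, 0]
    - [0, 0, 0]
    - [0, 0, 0]
    - [0, 0, 0]
    - [0, 0, 0]
    - [0, 0, 0]
    - [0, 0, 0]
    - [0, 0, 0]
    - [0, 0, 0]

```text
time_s: 22.3
position: [0.5853, 0.2576, 0.1886]
tool_rot: [[-0.962, -0.274, 0.002], [-0.274, 0.962, 0.002], [-0.003, 0.001, -1.0]]
ft_force: [-0.2, -0.1, -0.7]
grip_width: 0.0001
gripper_force: 0.0
```

```bash
python3 st.py; python3 -c "
from ch import *
run('pics/end.png');run()"
```

```text
t 22.3 p [0.5853 0.2576 0.1886] r 0.1132 pegang 69.2 yyaw 105.9 rel tool [ 67.7 -90.7  -0.3] F tool [ 0.2 -0.1  0.7] q6 -92.8
cart 119 Y mean -54.9 p2 -64.1 p98 -43.7 z 57.5 X 60.2
pad 50 Y mean -68.2 p2 -74.9 p98 -64.9 z 38.6 X 59.6
arm 75 Y mean -89.0 p2 -93.7 p98 -83.9 z 47.8 X 27.2
cart 115 Y mean -54.4 p2 -63.9 p98 -43.2 z 57.2 X 59.8
pad 49 Y mean -68.1 p2 -73.6 p98 -65.1 z 38.5 X 59.7
arm 75 Y mean -89.0 p2 -93.6 p98 -84.1 z 47.6 X 27.2
```

View pics/end.png

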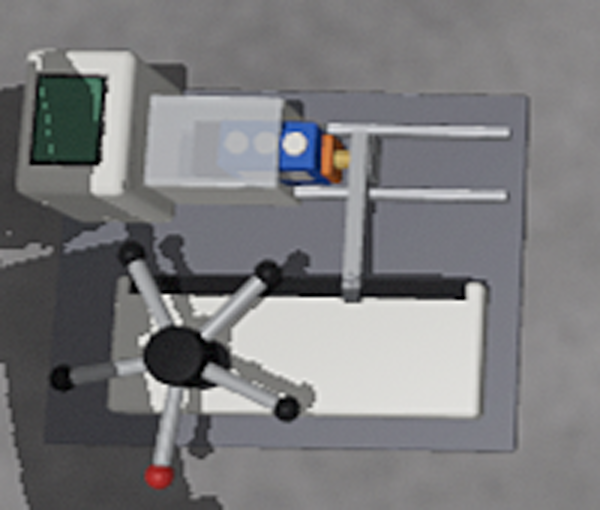

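The cartridge sits under the hood against the stop (crop columns ~190–322). The pad is pressed against it at (330,158), the wheel has stayed where it was left, and the arm is clear.

```bash
python3 -c "
from rig import ticket
print(ticket.close_job())"
```

```text
the job is handed in; nothing more can be done
None
```

The blue cartridge stands in the channel under the hood against the stop, with the pusher spring compressed about 4.6 mm (roughly 9 N) as measured from the camera; the arm is clear and the job is handed in at about 22 s, though the hand-in returned no verdict and I turned the wheel with one long push on a single spoke rather than one spoke after another.

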